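# Glaze a pressed plant specimen: seat the cover sheet and clip it

### The arm

A 7-joint arm with a two-finger parallel gripper is mounted at the origin on the work surface. World frame = base frame: x ahead of the robot, y to its left, z up, the work surface at z = 0. Lengths are in mm, angles in degrees, forces in N, time in s.
With the tool pointing down it reaches from about 400 to 875 mm from the base axis. Payload 6.5 kg.
Tool frame: the origin (TCP) lies at the very end of the fingers, on their centre line; the grasp point (between the pads) lies 19 mm behind it (env.hold_point_z is the distance from the TCP to the grasp point, in mm); z points along the fingers, y is the direction in which the jaws open and shut (so a half turn about z gives the same grasp; the last joint's range is limited). The gripper opens to 85 mm and grips with 20 to 120 N. Pads are 22 mm wide; open, the fingers measure 114 mm over their backs; the gripper's body (76 mm by 85 mm) begins 54 mm behind the grasp point. The pads swing forward as they close: fully open they stand 13 mm farther back than shut.
Start: joints at [71.15, 30.733, -0.252, 88.115, 0.149, 61.152, -4.079], TCP at [168.856, -627.676, 231.29] pointing down, gripper open.
Joint ranges: [-154.64, 154.64], [-21.42, 123.67], [-72.66, 72.17], [13.99, 137.28], [-74.86, 254.86], [10.95, 109.41], [-158.01, 158.01]. Speed limits (degrees/s): [136.94, 136.94, 180, 180, 180, 180, 180].

### API

Orientations are given as [roll, pitch, yaw] about the fixed x, y, z axes, in that order (R = Rz(yaw) Ry(pitch) Rx(roll)).
In Python, from station import env gives the robot as it stands. The module is installed in compiled form; this text tells all that it offers.
- The arm moves only by the tool drive_tool, never from a script. Its arguments are lists of equal length, an entry for each row: "grip": the opening, from -1 (shut) to 1 (fully open); "slide": the shift along the tool's x, y, z in cm, a list of three; "yaw": the turn about the tool's z in degrees. In form: {"grip": [grip, ...], "slide": [[tx, ty, tz], ...], "yaw": [yaw, ...]}. A call has 1 to 8 rows; each row shifts and turns the pose as measured when the row begins, along the tool's axes as they then stand; what a row does not reach is not made up. A row lasts 1/8 s, in which the tool goes at most 62.5 mm and 10.7 degrees, less where a joint would pass 70% of its speed; a pose out of reach is approached as far as the arm can. A call with a gripper value outside its range is refused whole. The fingers move at their own pace and stop on an object; the grip force is fixed at half the most. Time passes only in rows, so rows that do not move let the fingers close. It gives the time, the measured TCP pose, the force and the opening at its end, in the units of the state.
- env.sense(): the state, without advancing time (a new reading comes with each control period).
- env.get_image(name): name is "side" or "top" or "wrist"; returns the picture (384x512x3 uint8, red, green, blue); there is no depth.
- env.get_calibration(name): a dict with "intrinsics" (3x3 intrinsics, pixels), "world_from_camera" (4x4, takes a point from camera to world coordinates); the wrist camera has in their place "T_tool_cam" (4x4, takes a point from camera to tool coordinates, whose origin is the TCP and whose axes are the flange's). Camera axes: x right, y down, z forward; pixel columns grow to the right and rows downward; lengths in mm; the calibration is good to about 2 mm. A picture is of the moment at which its call begins: read the wrist's pose just before it. get_calibration takes no time and is no camera call.
- env.job_done(): hands the job in, once; it reports no verdict.
The state is a dict: "t": time; "q": joint angles; "joint_vel": joint speeds; "joint_torque": joint torques, N m; "ee_pos": TCP position; "ee_rot": TCP orientation; "wrist_force": force on the tool from outside, world axes, zero at the start; "moment": the same for the moment, N m; "width": opening from 0.0 (shut) to 1.0 (fully open).
Only numpy, scipy, OpenCV 4.12 (cv2) and the standard library are available. Lean on these libraries where they do the work, as an engineer would, in place of code of your own. Each camera call takes 0.05 s, during which the arm holds its last target. There are 200 camera calls.

### The job

A clear cover sheet with a blue top strip stands on the leaning wooden mounting board, only resting in the mouth of the sprung clip bar at the board's foot. Press it down along the board until it is fully home in the clip bar, its top flush with the board's top edge. Then take the orange spring clamp off its rack by squeezing its handles and clip it well down over the middle of that top edge, one jaw in front of the sheet and one behind the board, and let go; leave everything else where it stands.

Things in the scene. Friction and masses are not known exactly. Their poses are not given: they have to be found in the camera images.
- stand: Wooden mounting stand, fixed; foot 150 (x) x 220 (y) x 12 mm high. Origin on the table under the foot's middle; x points from the face side to the back side, z up.
- top_mid (a point): Middle of the top front edge of the leaning board (9 mm thick, 210 mm wide, 160 mm down the slope). Axes: z up the slope (leaning back 30 deg from vertical, towards the stand's +x; the face looks roughly away from the robot), y along the top edge, x square through the board: front face x = 0, back face x = +9 mm. Struts at y = +-88 mm prop it from behind, at least 55 mm below the top edge.
- sheet_top (a point): Middle of the top edge (mid-thickness) of the loose clear sheet, 6 mm thick, 200 wide, 140 high, 0.2 kg, its top 10 mm blue; axes as the board's. It leans on the board's face. At the start its top is about 23 mm above the board's top edge; home, its foot is on the ledge 140 mm down the slope and its top is flush. Pressing it in takes 6 to 16 N down the slope at its middle.
- clip_bar (a joint): Sprung clip bar, 170 mm long, along the board's foot in front of the sheet; rad: 0 = shut (3.5 mm gap to the board), about 0.12 with the 6 mm sheet in it. It parts by itself as the sheet's lower edge is pressed down past it, and holds the sheet by friction.
- rack: Clamp rack, fixed: foot 100 (x) x 200 (y) x 14 mm high, carrying an upright white rail 15 mm thick (x), 190 mm long (y), its top 115 mm above the table. Origin on the table under its middle. A grey spare clamp, same shape, is fixed on the rail at y = -70 mm, its top 200 mm above the table.
- clamp_grip (a point): Orange spring clamp, 132 mm long, 28 wide, 0.17 kg: point midway between its black thumb pads, 13 mm below the handle tips. z from jaws to handles, y along the hinge pin, x from handle to handle. Pads (rods 12 mm thick, 24 long along y) measure 60 mm over their outsides on a 15 mm edge, 28 mm squeezed to the stop. Jaw tips 112 mm below. Starts upright on the rail, axes as the rack's, y 5 to 55 mm.
- clamp_pivot (a point): Middle of the clamp's hinge pin (16 mm diameter), 58 mm from clamp_grip towards the jaws. An edge can enter the jaws until it is 8 mm from this point.
- jaw_a (a point): Inner face of the jaw pad on the clamp body's +x side, at the middle of the pad, 48 mm beyond the hinge pin; pad 24 mm wide, 13 mm long.
- jaw_b (a point): Inner face of the other jaw's pad, opposite jaw_a; it swings with the clamp's arm.
- clamp_arm (a joint): Clamp opening, rad: 0 = jaw pads 15 mm apart and parallel (as on the rail), 0.55 = squeezed to the stop, pads about 40 mm apart, handles about parallel. A spring shuts it: a squeeze of about 9 N at the thumb pads begins to open it, 18 N holds it at the stop.
- dish: Open glass dish, 80 mm across, 18 mm high; a loose bystander. Origin at the middle of its underside.
- jar: Amber jar with a white cap, 64 mm across, 90 mm high; a loose bystander. Origin at the middle of its underside.
- lens: Black hand lens lying flat, 150 mm long, 8 mm thick; a loose bystander. Origin at the middle of its underside.
- brush: Brush lying flat, 170 mm long; a loose bystander. Origin at the middle of its underside.
Mind the look-alikes: they are no part of the job. Of the things that look like the part that bears clamp_grip, the middle-sized one is meant.

How it is judged (in metres and radians):
On the way, in this order (a step that is already met when the one before it is completed fails the run):
1. the cover sheet is pressed home in the clip bar, flush with the board (z of sheet_top in the frame of top_mid between -0.004 and 0.004 m and x of sheet_top in the frame of top_mid between -0.008 and 0.002 m and y of sheet_top in the frame of top_mid between -0.015 and 0.015 m and angle between the z axis of sheet_top and the z axis of top_mid, either way round below 0.07 rad), for 0.2 s.
2. the orange clamp is clipped over the middle of the top edge, across board and sheet (z of jaw_a in the frame of top_mid between -0.06 and -0.014 m and z of jaw_b in the frame of top_mid between -0.06 and -0.014 m and y of clamp_pivot in the frame of top_mid between -0.03 and 0.03 m and value of joint clamp_arm between -0.08 and 0.12 rad and ((x of jaw_a in the frame of top_mid above 0.004 m and x of jaw_b in the frame of top_mid below -0.003 m) or (x of jaw_b in the frame of top_mid above 0.004 m and x of jaw_a in the frame of top_mid below -0.003 m))), for 0.2 s.
At the end, for the whole second after the job is handed in: The sheet's top is within 4 mm of the board's top edge and flat on the board, within 15 mm sideways of its middle; the middles of both clamp jaw pads are at least 14 mm below the top edge, one before the sheet, one behind the board, within 30 mm of the middle, shut on them; all at rest (all of step 1 and all of step 2); the robot touches nothing.
It fails at once if a loose bystander is pushed more than 30 mm (distance of any of dish, jar, lens, brush from where it was at the start of the episode above 0.03 m).
It also fails if it takes over 51 s, if anything falls off the work surface, if the arm or the gripper's body presses on something with over 40 N, if the wrist force passes 120 N, or if a joint passes its speed limit or range.

## Working session

There is one attempt and no reset: what is moved stays moved. The work goes in short steps, Python scripts to look and compute and a tool call to move; the robot and the scene stay as the last step left them, time stands still between calls to the robot, and variables do not carry over. Pictures are saved under pics/ and viewed, about 8 in all and at most 12, crops included, and the job is handed in when it is done.

Besides the shell and the picture viewer there is one more tool, called after "Call:" by a JSON object that holds its "fn" and its "kwargs", one argument or row to a line. drive_tool: Moves the arm, as the interface text tells. Its arguments: {"type":"object","properties":{"grip":{"type":"array","items":{"type":"number"}},"slide":{"type":"array","items":{"type":"array","items":{"type":"number"}}},"yaw":{"type":"array","items":{"type":"number"}}},"required":["grip","slide","yaw"]}

```bash
mkdir -p pics; ls
python3 - <<'E'
from station import env
import cv2,numpy as np
s=env.sense();print({k:np.round(v,3).tolist() for k,v in s.items()})
for n in("side","top"):
    im=env.get_image(n);cv2.imwrite(f"pics/{n}0.png",im[:,:,::-1]);
    cv2.imwrite(f"pics/{n}0b.png",cv2.resize(im[:,:,::-1],(800,600),interpolation=cv2.INTER_CUBIC))
for n in("side","top","wrist"):
    print(n,{k:np.round(v,3).tolist() for k,v in env.get_calibration(n).items()})
E
```

```text
pics
{'t': 0.0, 'q': [71.149, 30.78, -0.254, 88.173, 0.15, 61.15, -4.081], 'joint_vel': [0.064, 0.05, 0.093, 0.016, 0.024, 0.136, 0.033], 'joint_torque': [-0.0, -58.341, 1.049, -25.91, 0.012, 0.01, -0.0], 'ee_pos': [168.668, -627.062, 230.366], 'ee_rot': [-179.897, 0.009, 15.06], 'wrist_force': [0.228, 0.343, 0.918], 'moment': [-0.009, -0.012, 0.033], 'width': 1.0}
side {'intrinsics': [[402.518, 0.0, 261.078], [0.0, 402.518, 199.367], [0.0, 0.0, 1.0]], 'world_from_camera': [[0.87, -0.325, 0.37, 245.251], [-0.492, -0.592, 0.639, -562.823], [0.012, -0.738, -0.675, 737.291], [0.0, 0.0, 0.0, 1.0]]}
top {'intrinsics': [[361.865, 0.0, 253.299], [0.0, 361.865, 192.318], [0.0, 0.0, 1.0]], 'world_from_camera': [[-0.001, -0.998, 0.062, 515.634], [-1.0, -0.0, -0.02, 12.452], [0.02, -0.062, -0.998, 899.311], [0.0, 0.0, 0.0, 1.0]]}
wrist {'intrinsics': [[268.611, 0.0, 258.293], [0.0, 268.611, 189.066], [0.0, 0.0, 1.0]], 'T_tool_cam': [[-0.001, -0.958, -0.287, 73.671], [1.0, -0.001, -0.001, -0.77], [0.0, -0.287, 0.958, -142.036], [0.0, 0.0, 0.0, 1.0]]}
```

View pics/side0b.png

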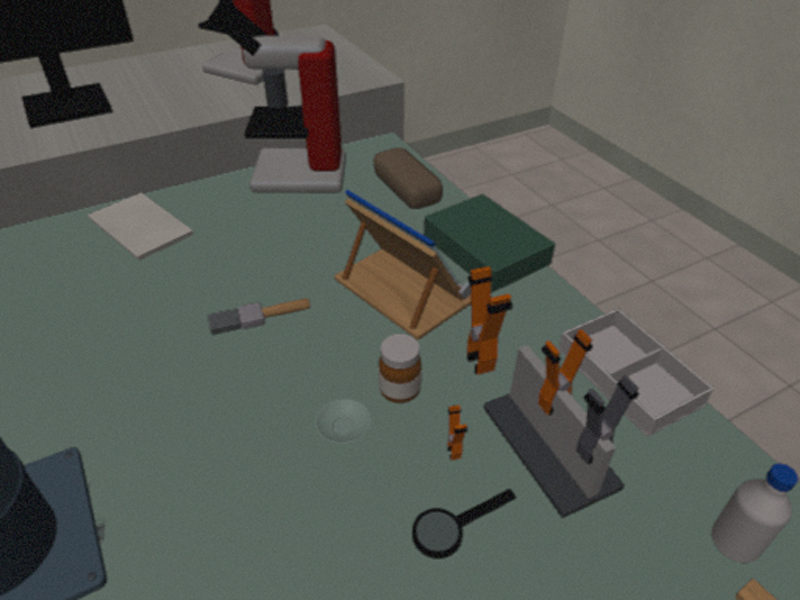

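View pics/top0b.png

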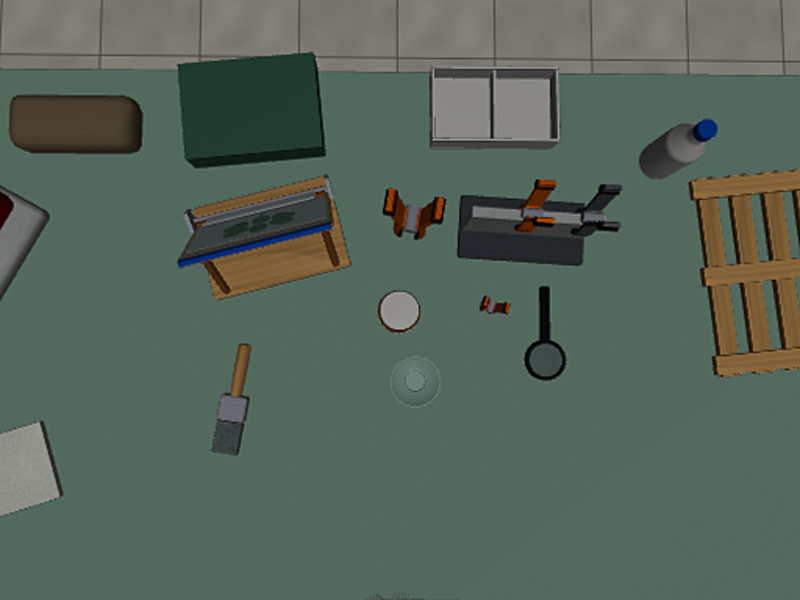

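The side view shows the board at about (400,245), leaning towards the robot with its face away. It also shows the rack with the orange clamp at (565,375) and the grey spare at (605,415). The big clamp at (485,320) and the small one at (456,432) are decoys. In the top view the blue strip runs (180,264)–(332,226) and the rack clamp is near (538,205). Next I'll take enlarged crops.

```bash
cat > h.py <<'E'
import numpy as np,cv2
from station import env
def proj(n):
    c=env.get_calibration(n);T=np.linalg.inv(c["world_from_camera"]);return np.array(c["intrinsics"])@T[:3]
def tri(ps,pt):
    X=cv2.triangulatePoints(proj("side"),proj("top"),np.float64(ps),np.float64(pt))[:,0];X=X[:3]/X[3]
    r=[np.round(uv(n,X)-p,1) for n,p in(("side",ps),("top",pt))]
    return X,r
def uv(n,X):
    p=proj(n)@np.append(X,1);return p[:2]/p[2]
def onz(n,p,z):
    c=env.get_calibration(n);T=np.array(c["world_from_camera"]);d=T[:3,:3]@np.linalg.inv(c["intrinsics"])@[p[0],p[1],1]
    return T[:3,3]+d*(z-T[2,3])/d[2]
def crop(im,x,y,w,h,s):
    o=cv2.resize(im[y:y+h,x:x+w],None,fx=s,fy=s,interpolation=cv2.INTER_CUBIC)
    o=np.clip(o.astype(float)*1.6,0,255).astype(np.uint8)
    for i in range(0,w,10): cv2.putText(o,str(x+i) if i%20==0 else "",(i*s,8),0,.3,(0,255,255));o[::4,i*s]=o[::4,i*s]//2+60
    for i in range(0,h,10): cv2.putText(o,str(y+i),(0,i*s+4),0,.3,(0,255,255));o[i*s,::4]=o[i*s,::4]//2+60
    return o
E
python3 - <<'E'
from h import *
S=cv2.imread("pics/side0.png");T=cv2.imread("pics/top0.png")
cv2.imwrite("pics/A.png",np.vstack([crop(T,105,115,160,60,5),crop(S,210,115,160,60,5)]))
cv2.imwrite("pics/B.png",np.hstack([crop(T,298,100,100,140,4),crop(S,318,205,100,140,4)]))
E
```

```text
(no output)
```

View pics/A.png

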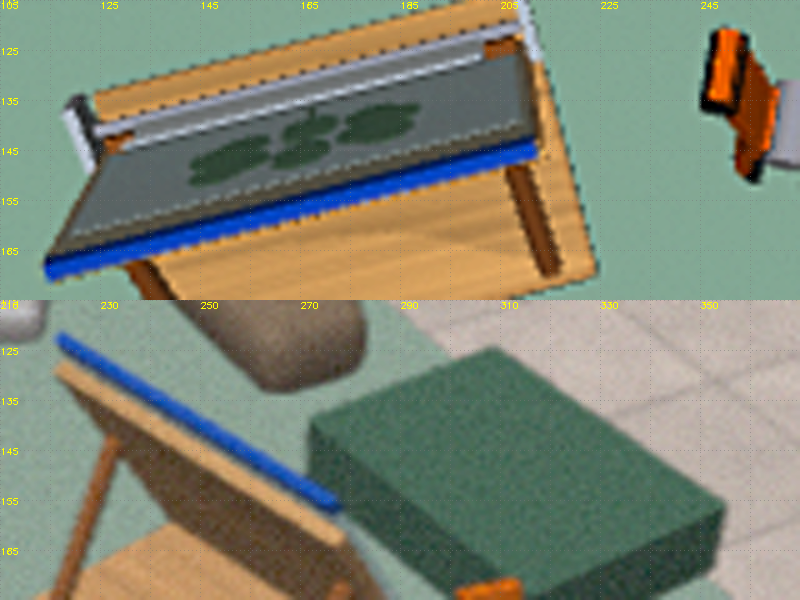

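View pics/B.png

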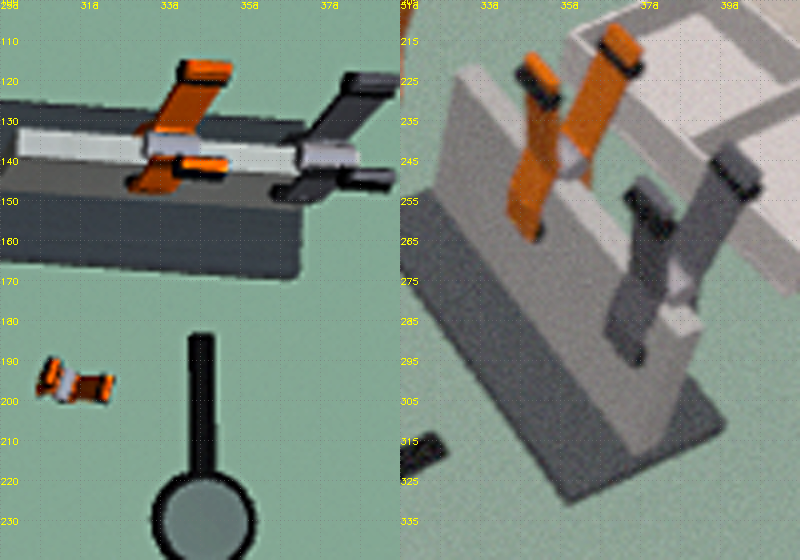

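Run:
```python
from h import *
np.set_printoptions(precision=1,suppress=True)
L,r=tri((222,121.8),(114.4,171));print("sheetL",L,r)
R,r=tri((278,155),(212.4,147));print("sheetR",R,r,np.linalg.norm(L-R),(L+R)/2, np.degrees(np.arctan2(*(L-R)[[0,1]])))
# board front edge from side at given z
for z in(140,150,160,170): 
    a,b=onz("side",(221.6,127.6),z),onz("side",(279,162),z);print(z,a,b,np.linalg.norm(a-b))
a=onz("top",(302.3,135.2),115);b=onz("top",(370.5,139.8),115);print("rail",a,b,np.degrees(np.arctan2(*(a-b)[[0,1]])))
u=(b-a)/np.linalg.norm(b-a);print("rack mid",a+95*u)
print("foot corner",onz("top",(372.5,169.5),14))
print("pivot",onz("top",(341.5,136),131), "spare",onz("top",(380,138.8),131))
# pads (4x crops): near pad, far pad
print("near",tri((353.5,227.5),(348.5,141.5)))
print("far",tri((374,218),(350,119)))
print("spare near",tri((380.5,258),(390,145.5)));print("spare far",tri((402,250),(392,121)))
# stand foot corners in top
print("foot",onz("top",(224.5,169.5),12),onz("top",(124,133.5),12))
```

```text
sheetL [605.3 271.7 181.9] [array([-1.1,  0. ]), array([ 0.8, -1.6])]
sheetR [655.1  77.4 183. ] [array([-1.8,  0.2]), array([ 1.2, -2.3])] 200.6094114078085 [630.2 174.5 182.4] -14.373028539579309
140 [621.5 306.9 140. ] [678.4  99.6 140. ] 214.96027008259014
150 [615.2 292.3 150. ] [671.2  88.5 150. ] 211.36134911317853
160 [608.9 277.8 160. ] [663.9  77.4 160. ] 207.76242814376718
170 [602.6 263.2 170. ] [656.6  66.3 170. ] 204.1635071743556
rail [ 689.9 -111.   115. ] [ 680.2 -261.8  115. ] 3.6911420673356092
rack mid [ 683.8 -205.8  115. ]
foot corner [ 627.  -300.5   14. ]
pivot [ 684.9 -193.3  131. ] spare [ 679.1 -276.9  131. ]
near (array([ 662.5, -193.1,  185.1]), [array([-0.3,  0.1]), array([ 0.2, -0.3])])
far (array([ 707.9, -196. ,  190.7]), [array([-0.8,  0.2]), array([ 0.5, -0.8])])
spare near (array([ 654.4, -275.9,  187.9]), [array([-0.5,  0.1]), array([ 0.3, -0.4])])
spare far (array([ 702.9, -280.5,  187.2]), [array([ 0.3, -0.1]), array([-0.2,  0.3])])
foot [626.7  65.8  12. ] [715.5 313.5  12. ]
```

The residuals agree with the given sizes: sheet width comes out at 200.6 mm, pads at about z 187, and the edge runs at about 15° with tool y already along it. Now I'll travel to the board with the fingers shutting.

Call:
{"fn": "drive_tool", "kwargs": {
  "grip": [-1, -1, -1, -1, -1, -1, -1, -1],
  "slide": [
    [4.2, -4.4, -1],
    [4.2, -4.4, -1],
    [4.2, -4.4, -1],
    [4.2, -4.4, -1],
    [4.2, -4.4, -1],
    [4.2, -4.4, -1],
    [4.2, -4.4, 0],
    [4.2, -4.4, 0]
  ],
  "yaw": [0, 0, 0, 0, 0, 0, 0, 0]
}}

```text
t: 1.1
ee_pos: [403.5, -194.3, 289.3]
ee_rot: [-179.8, 0.1, 14.6]
wrist_force: [1.7, -0.4, 0.7]
width: -0.001
```

Call:
{"fn": "drive_tool", "kwargs": {
  "grip": [-1, -1, -1, -1, -1, -1, -1, -1],
  "slide": [
    [4.4, -4.2, 0],
    [4.4, -4.2, 0],
    [4.4, -4.2, 0],
    [4.4, -4.2, 0],
    [4.4, -4.2, 0],
    [4.4, -4.2, 0],
    [4.4, -4.2, 0],
    [0, 0, 0]
  ],
  "yaw": [0, 0, 0, 0, 0, 0, 0, 0]
}}

```text
t: 2.1
ee_pos: [632.2, 184.1, 286.4]
ee_rot: [-179.8, 0.3, 14.8]
wrist_force: [-0.5, -0.0, -0.0]
width: -0.002
```

Run:
```python
from h import *
s=env.sense();print(np.round(s["ee_pos"],1),np.round(s["ee_rot"],2))
im=env.get_image("wrist")[:,:,::-1];cv2.imwrite("pics/w1.png",im)
cv2.imwrite("pics/w1b.png",cv2.resize(im,(800,600),interpolation=cv2.INTER_CUBIC))
```

```text
[632.2 184.1 286.4] [-179.77    0.27   14.75]
```

View pics/w1b.png

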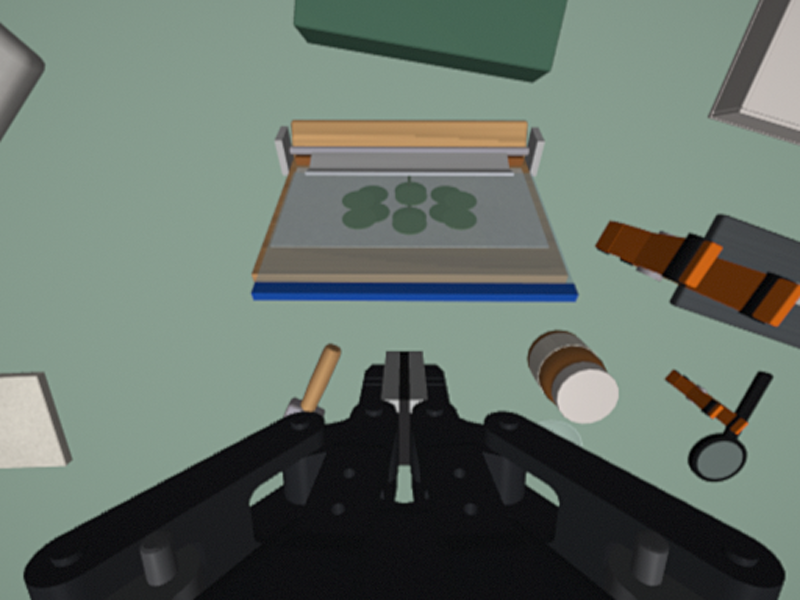

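The wrist view shows the blue strip level between (252,299) and (578,299), so the yaw is right. The board's top edge is at y≈280 from 253 to 576, and the shut fingers are at x≈404.

```bash
cat >> h.py <<'E'
from scipy.spatial.transform import Rotation as Rot
def wpix(p,z,pos,rot):
    c=env.get_calibration("wrist");T=np.array(c["T_tool_cam"]);R=Rot.from_euler("xyz",rot,degrees=True).as_matrix()
    d=R@T[:3,:3]@np.linalg.inv(c["intrinsics"])@[p[0],p[1],1];o=np.array(pos)+R@T[:3,3]
    return o+d*(z-o[2])/d[2]
E
python3 - <<'E'
from h import *
np.set_printoptions(precision=1,suppress=True)
P=([632.2,184.1,286.4],[-179.77,.27,14.75])
k=.64
for nm,l,r,zs in(("sheet bottom px",(252,299),(578,299),(178,181,184)),("blue top",(253,282),(575,282),(170,175)),("board",(253.5,280),(575,280),(154,157,160)),("board2",(258,273),(570,273),(154,157,160))):
  for z in zs:
    a,b=wpix((l[0]*k,l[1]*k),z,*P),wpix((r[0]*k,r[1]*k),z,*P);print(nm,z,a,b,(a+b)/2,np.linalg.norm(a-b))
E
```

```text
sheet bottom px 178 [603.5 276.  178. ] [655.4  79.2 178. ] [629.5 177.6 178. ] 203.57587119739694
sheet bottom px 181 [604.7 275.1 181. ] [656.   80.7 181. ] [630.4 177.9 181. ] 201.1338543471349
sheet bottom px 184 [605.9 274.3 184. ] [656.6  82.1 184. ] [631.3 178.2 184. ] 198.69183749687292
blue top 170 [611.8 279.4 170. ] [664.   81.2 170. ] [637.9 180.3 170. ] 204.97604406335918
blue top 175 [613.6 278.  175. ] [664.8  83.6 175. ] [639.2 180.8 175. ] 201.0050481526946
board 154 [607.5 284.1 154. ] [662.8  74.2 154. ] [635.2 179.1 154. ] 217.0317079751593
board 157 [608.6 283.2 157. ] [663.3  75.6 157. ] [635.9 179.4 157. ] 214.65624151138817
board 160 [609.6 282.3 160. ] [663.7  77.  160. ] [636.7 179.7 160. ] 212.2807750476172
board2 154 [613.1 281.9 154. ] [666.5  79.2 154. ] [639.8 180.5 154. ] 209.56562304322964
board2 157 [614.1 281.  157. ] [666.9  80.6 157. ] [640.5 180.8 157. ] 207.27187475113462
board2 160 [615.1 280.1 160. ] [667.3  81.9 160. ] [641.2 181.  160. ] 204.97812645903963
```

Call:
{"fn": "drive_tool", "kwargs": {
  "grip": [-1, -1, -1, -1, -1],
  "slide": [
    [0, 0.3, 3],
    [0, 0.2, 3],
    [0, 0, 2.5],
    [0, 0, 1.0],
    [0, 0, 0]
  ],
  "yaw": [0, 0, 0, 0, 0]
}}

```text
t: 2.78
ee_pos: [632.5, 167.7, 189.3]
ee_rot: [179.8, 0.4, 14.2]
wrist_force: [0.8, -0.4, 0.2]
width: 0.001
```

Call:
{"fn": "drive_tool", "kwargs": {
  "grip": [-1, -1, -1, -1],
  "slide": [
    [0.2, 0, 0.43],
    [0.25, 0, 0.43],
    [0.25, 0, 0.43],
    [0.25, 0, 0.43]
  ],
  "yaw": [0, 0, 0, 0]
}}

```text
t: 3.28
ee_pos: [642.7, 169.8, 176.4]
ee_rot: [179.7, 0.3, 14.1]
wrist_force: [-2.2, 0.3, 5.9]
width: 0.001
```

Call:
{"fn": "drive_tool", "kwargs": {
  "grip": [-1, -1, -1, -1],
  "slide": [
    [0, 0, -1.2],
    [-0.7, -1.1, 0],
    [0, 0, 0],
    [0, 0, 0]
  ],
  "yaw": [0, 0.5, 0, 0]
}}

```text
t: 3.78
ee_pos: [633.3, 180.7, 189.9]
ee_rot: [179.8, 0.1, 13.6]
wrist_force: [0.4, -0.1, -0.4]
width: 0.002
```

Call:
{"fn": "drive_tool", "kwargs": {
  "grip": [-1, -1, -1, -1, -1, -1, -1],
  "slide": [
    [0, 0, 0.9],
    [0.2, 0, 0.45],
    [0.25, 0, 0.5],
    [0.25, 0, 0.5],
    [0.25, 0, 0.5],
    [0.25, 0, 0.5],
    [0, 0, 0.2]
  ],
  "yaw": [-1.3, 0, 0, 0, 0, 0, 0]
}}

```text
t: 4.65
ee_pos: [642.0, 183.0, 162.5]
ee_rot: [179.6, 0.6, 14.9]
wrist_force: [-4.9, -1.8, 12.2]
width: -0.003
```

Call:
{"fn": "drive_tool", "kwargs": {
  "grip": [-1, -1, -1, -1],
  "slide": [
    [0.15, 0, 0.4],
    [0.15, 0, 0.4],
    [0.1, 0, 0.4],
    [0, 0, 0.4]
  ],
  "yaw": [0, 0, 0, 0]
}}

```text
t: 5.15
ee_pos: [642.1, 183.1, 162.1]
ee_rot: [179.3, 1.1, 14.8]
wrist_force: [-10.5, -5.1, 27.5]
width: 0.005
```

The press stopped hard at z 162, the height predicted for flush. I'll lift and check.

Call:
{"fn": "drive_tool", "kwargs": {
  "grip": [-1, -1, 1, 1, 1, 1],
  "slide": [
    [0, 0, -3],
    [0, 0, -4],
    [0, 0, -4],
    [0, 0, -3],
    [0, 0, 0],
    [0, 0, 0]
  ],
  "yaw": [0, 0, 0, 0, 0, 0]
}}

```text
t: 5.9
ee_pos: [644.9, 184.2, 303.5]
ee_rot: [179.3, 1.2, 14.7]
wrist_force: [0.3, -0.7, -0.5]
width: 0.851
```

Run:
```python
from h import *
s=env.sense();print(np.round(s["ee_pos"],1),np.round(s["ee_rot"],2))
w=env.get_image("wrist")[:,:,::-1];S=env.get_image("side")[:,:,::-1]
cv2.imwrite("pics/C.png",np.vstack([crop(w,130,120,260,75,3)[:,:780],cv2.copyMakeBorder(crop(S,210,115,130,60,6),0,0,0,0,0)]))
```

```text
[644.9 184.2 303.5] [179.3    1.19  14.73]
```

View pics/C.png

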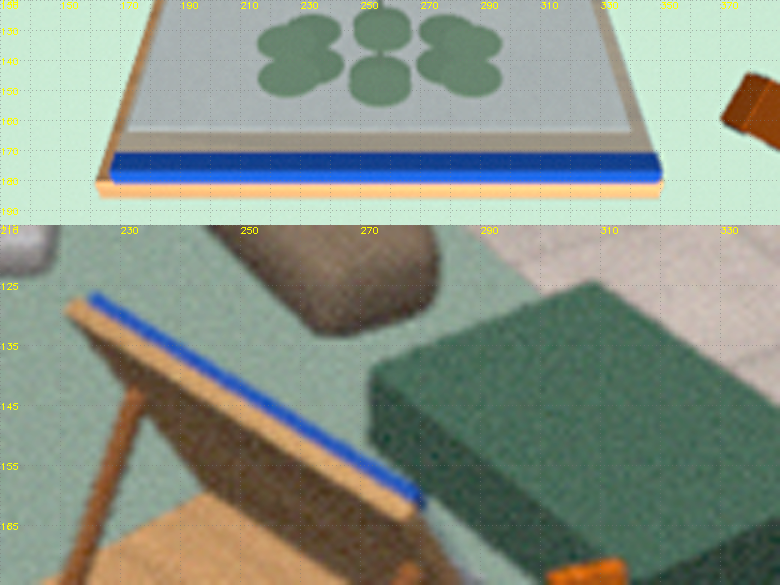

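The sheet is home. The wrist view shows the blue strip's lower edge at row ~181, meeting the tan board top (rows 181–186, columns 162–351), and in the side view blue and tan are level. Next I'll get the exact top-edge position and the clamp numbers.

Run:
```python
from h import *
np.set_printoptions(precision=1,suppress=True)
P=([644.9,184.2,303.5],[179.3,1.19,14.73])
for z in(154,157,160):
  for v in(180.5,186):
    a,b=wpix((162.3,v),z,*P),wpix((350.7,v),z-(4.5 if v>183 else 0),*P);print(z,v,(a+b)/2,np.linalg.norm(a-b))
for z in (154,157,160): # side: back edge of board top (x=9): and front edge
    a,b=onz("side",(221.5,128.8),z),onz("side",(278,163.5),z);print(z,(a+b)/2,np.linalg.norm(a-b))
R=Rot.from_euler("xyz",P[1],degrees=True).as_matrix()
for g in([684.9,-193.8,300],): print("to clamp in tool",(np.array(g)-P[0])@R)
```

```text
154 180.5 [638.1 183.1 154. ] 211.53403164131095
154 186 [631.4 180.5 151.8] 214.66491024402663
157 180.5 [638.9 183.3 157. ] 209.34556938628154
157 186 [632.3 180.7 154.8] 212.46257843939566
160 180.5 [639.8 183.6 160. ] 207.15710713125213
160 186 [633.2 181.  157.8] 210.26025786711733
154 [636.5 180.8 154. ] 208.05587374385928
157 [634.5 176.9 157. ] 206.98579424438307
160 [632.5 173.1 160. ] 205.91571474490692
to clamp in tool [-57.3 375.7   9.3]
```

Top_mid is about (639, 182.5, 157). Now to the rack clamp: slide, then turn to yaw ~86.

Call:
{"fn": "drive_tool", "kwargs": {
  "grip": [1, 1, 1, 1, 1, 1, 1, 1],
  "slide": [
    [-0.7, 4.7, 0],
    [-0.7, 4.7, 0],
    [-0.7, 4.7, 0],
    [-0.7, 4.7, 0],
    [-0.7, 4.7, 0],
    [-0.7, 4.7, 0],
    [-0.7, 4.7, 0],
    [-0.7, 4.7, 0]
  ],
  "yaw": [0, 0, 0, 0, 0, 0, 0, 0]
}}

```text
t: 7.0
ee_pos: [684.9, -198.7, 297.1]
ee_rot: [179.7, 2.0, 15.4]
wrist_force: [0.6, -0.1, 0.1]
width: 1.0
```

Call:
{"fn": "drive_tool", "kwargs": {
  "grip": [1, 1, 1, 1, 1, 1, 1, 1],
  "slide": [
    [0, 0, 0],
    [0, 0, 0],
    [0, 0, 0],
    [0, 0, 0],
    [0, 0, 0],
    [0, 0, 0],
    [0, 0, 0],
    [0, 0, 0]
  ],
  "yaw": [-10, -10, -10, -10, -10, -10, -10, 0]
}}

```text
t: 8.0
ee_pos: [679.7, -206.6, 283.7]
ee_rot: [-177.1, 0.9, 87.1]
wrist_force: [0.7, 0.3, -0.4]
width: 1.004
```

Run:
```python
from h import *
s=env.sense();P=(s["ee_pos"],s["ee_rot"]);print(np.round(P,2))
w=env.get_image("wrist")[:,:,::-1]
cv2.imwrite("pics/D.png",crop(w,130,60,260,190,3))
np.set_printoptions(precision=1,suppress=True)
R=Rot.from_euler("xyz",P[1],degrees=True).as_matrix();print(R)
c=env.get_calibration("wrist");T=np.array(c["T_tool_cam"]);K=np.array(c["intrinsics"])
for X in([662.5,-193.1,185.1],[707.9,-196,190.7],[684.9,-193.3,131]):
    p=T[:3,:3].T@(R.T@(np.array(X)-P[0])-T[:3,3]);p=K@p;print(p[:2]/p[2])
print("to grip point",R.T@(np.array([685.2,-194.5,188])-P[0]))
```

```text
[[ 679.67 -206.59  283.72]
 [-177.12    0.88   87.07]]
[[ 0.1  1.  -0.1]
 [ 1.  -0.1 -0. ]
 [-0.  -0.1 -1. ]]
[244.1 176.3]
[294.  179.1]
[269.1 163.2]
to grip point [13.8  9.7 95.2]
```

View pics/D.png

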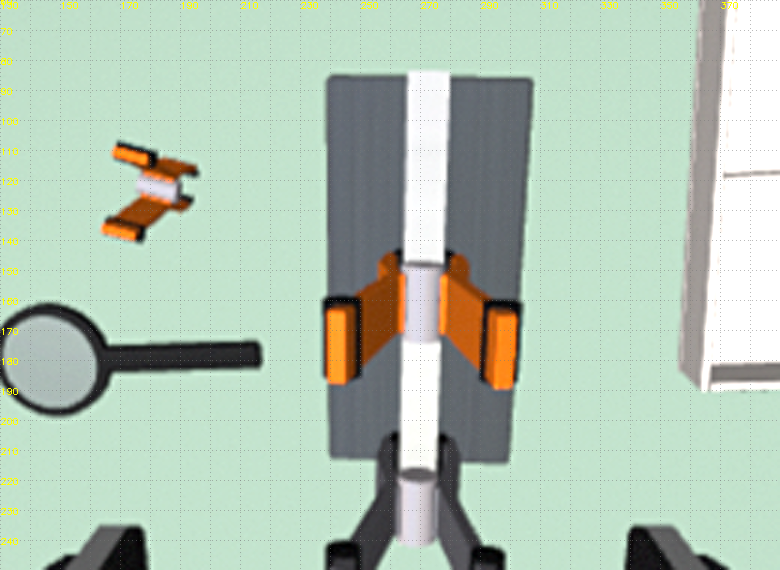

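Run:
```python
from h import *
np.set_printoptions(precision=2,suppress=True)
P=([679.67,-206.59,283.72],[-177.12,.88,87.07]);R=Rot.from_euler("xyz",P[1],degrees=True).as_matrix()
a=wpix((244,175),200,*P);b=wpix((296.7,175.7),200,*P);c=wpix((270.7,160.7),137,*P)
print(a,b,(a+b)/2,np.linalg.norm(a-b),c,"toolz",R[:,2])
for z in(215,187): print(z,R.T@(np.append(((a+b)/2)[:2],z)-P[0]))
```

```text
[ 664.23 -188.05  200.  ] [ 709.53 -190.47  200.  ] [ 686.88 -189.26  200.  ] 45.36343296431698 [ 686.89 -189.29  137.  ] toolz [-0.05 -0.01 -1.  ]
215 [18.73  9.75 68.04]
187 [19.16 11.16 96.  ]
```

Both measurements put the clamp's grip point near (686, -191). I'll align, look at the pose, then descend.

Call:
{"fn": "drive_tool", "kwargs": {
  "grip": [1, 1, 1, 1],
  "slide": [
    [1.1, 0.7, 2],
    [0.6, 0.4, 2.5],
    [0, 0, 0],
    [0, 0, 0]
  ],
  "yaw": [0.7, 0, 0, 0]
}}

```text
t: 8.55
ee_pos: [689.6, -187.8, 233.2]
ee_rot: [-177.0, 0.9, 85.8]
wrist_force: [0.6, -0.4, 0.5]
width: 1.002
```

Call:
{"fn": "drive_tool", "kwargs": {
  "grip": [1, 1, 1, 1, 1],
  "slide": [
    [-0.2, 0, 2.5],
    [0, 0, 2.2],
    [0, 0, 1.2],
    [0, 0, 0.4],
    [0, 0, 0]
  ],
  "yaw": [0, 0, 0, 0, 0]
}}

```text
t: 9.18
ee_pos: [688.7, -191.2, 173.1]
ee_rot: [-177.4, 1.0, 85.6]
wrist_force: [0.6, 0.3, 0.3]
width: 1.002
```

Call:
{"fn": "drive_tool", "kwargs": {
  "grip": [1, 1, -1, -1, -1, -1, -1, -1],
  "slide": [
    [0, -0.2, 0.6],
    [0, 0, 0],
    [0, 0, 0],
    [0, 0, 0],
    [0, 0, 0],
    [0, 0, 0],
    [0, 0, 0],
    [0, 0, 0]
  ],
  "yaw": [0, 0, 0, 0, 0, 0, 0, 0]
}}

```text
t: 10.18
ee_pos: [689.3, -191.4, 173.0]
ee_rot: [-177.9, 1.0, 85.5]
wrist_force: [-0.3, 0.6, 1.1]
width: 0.275
```

Run:
```python
from h import *
s=env.sense();print(np.round(s["ee_pos"],1),s["width"],np.round(s["wrist_force"],1))
w=env.get_image("wrist")[:,:,::-1];S=env.get_image("side")[:,:,::-1]
cv2.imwrite("pics/E.png",np.hstack([crop(w,205,100,110,150,4)[:560],crop(S,318,175,85,140,4)]))
```

```text
[ 689.3 -191.4  173. ] 0.2745274818089139 [-0.3  0.6  1.1]
```

View pics/E.png

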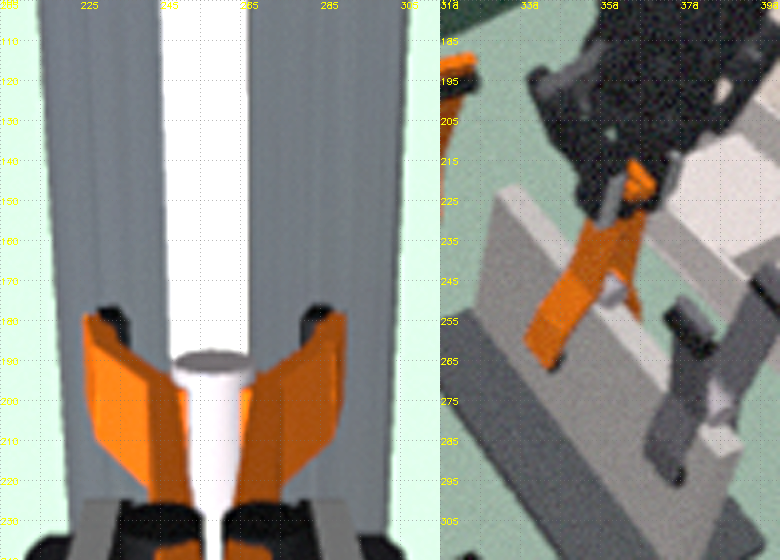

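The clamp is held and squeezed: the jaws are spread evenly on both sides of the rail, with the pads between the fingertips. Lifting now.

Call:
{"fn": "drive_tool", "kwargs": {
  "grip": [-1, -1, -1, -1, -1, -1, -1, -1],
  "slide": [
    [0, 0, -1],
    [0, 0, -2],
    [0, 0, -3],
    [0, 0, -3.5],
    [0, 0, -3.5],
    [0, 0, -3.5],
    [0, 0, -3],
    [0, 0, 0]
  ],
  "yaw": [0, 0, 0, 0, 0, 0, 0, 0]
}}

```text
t: 11.28
ee_pos: [697.0, -187.1, 381.5]
ee_rot: [-178.1, 1.0, 85.6]
wrist_force: [0.2, 0.4, -1.9]
width: 0.268
```

Call:
{"fn": "drive_tool", "kwargs": {
  "grip": [-1, -1, -1, -1, -1, -1, -1, -1],
  "slide": [
    [0, 0, 0],
    [0, 0, 0],
    [4.5, 0.5, 0],
    [4.5, 0.5, 0],
    [4.5, 0.5, 0],
    [4.5, 0.5, 0],
    [4.5, 0.5, 0],
    [4.5, 0.5, 0]
  ],
  "yaw": [-9.7, -9.7, 0, 0, 0, 0, 0, 0]
}}

```text
t: 12.28
ee_pos: [648.6, 82.4, 370.1]
ee_rot: [-177.1, 0.2, 105.2]
wrist_force: [-0.3, -0.2, -1.3]
width: 0.275
```

```bash
cat >> h.py <<'E'
TM=np.array([639,182.5,157.]);HB=np.array([-.966,-.259,0])
def rep():
    s=env.sense();p=np.array(s["ee_pos"]);R=Rot.from_euler("xyz",s["ee_rot"],degrees=True).as_matrix()
    print("t",round(s["t"],2),"tcp",np.round(p,1),"rot",np.round(s["ee_rot"],1),"F",np.round(s["wrist_force"],1),"w",round(s["width"],3),"toolz",np.round(R[:,2],3))
    piv=p+R@[0,0,-14+58]; d=piv-TM
    print("pivot rel top_mid: h",round(d@HB,1),"along(x tool)",round(d@[-.259,.966,0],1),"v",round(d[2],1))
E
python3 -c "
from h import *
rep()"
```

```text
t 12.28 tcp [648.6  82.4 370.1] rot [-177.1    0.2  105.2] F [-0.3 -0.2 -1.3] w 0.275 toolz [-0.047 -0.017 -0.999]
pivot rel top_mid: h 18.8 along(x tool) -99.4 v 169.2
```

Call:
{"fn": "drive_tool", "kwargs": {
  "grip": [-1, -1, -1, -1, -1, -1],
  "slide": [
    [4, 1.2, 0],
    [4, 1.2, 0],
    [1.9, 0.3, 2],
    [0, 0, 3],
    [0, 0, 2],
    [0, 0, 0]
  ],
  "yaw": [0, 0, 0, 0, 0, 0]
}}

```text
t: 13.02
ee_pos: [639.1, 187.1, 287.4]
ee_rot: [-176.5, 0.3, 105.6]
wrist_force: [-0.3, -0.4, -1.7]
width: 0.274
```

Run:
```python
from h import *
rep()
w=env.get_image("wrist")[:,:,::-1];S=env.get_image("side")[:,:,::-1];T=env.get_image("top")[:,:,::-1]
cv2.imwrite("pics/F.png",np.hstack([crop(w,190,70,130,180,3)[:540],crop(S,200,60,130,180,3)]))
cv2.imwrite("pics/Ft.png",T)
```

```text
t 13.03 tcp [639.1 187.1 287.4] rot [-176.5    0.3  105.6] F [-0.3 -0.4 -1.7] w 0.274 toolz [-0.058 -0.022 -0.998]
pivot rel top_mid: h 1.4 along(x tool) 4.2 v 86.5
```

View pics/F.png

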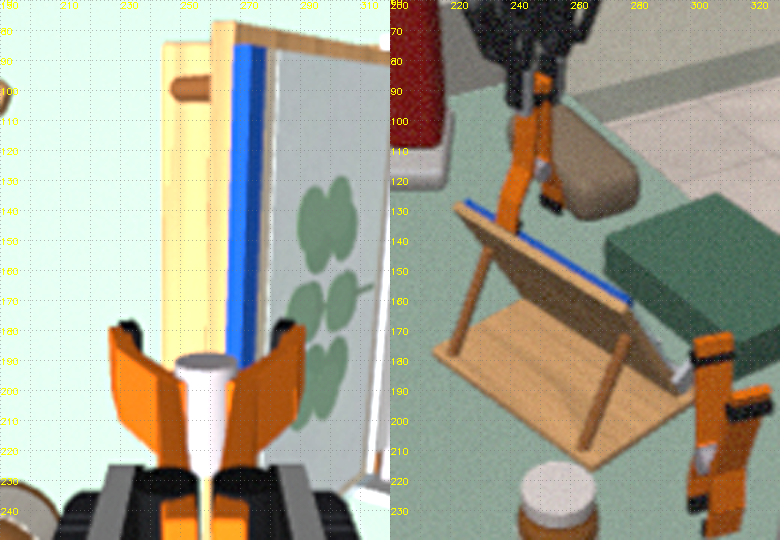

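Clear view: the clamp is centred between the fingers, with jaw pads at columns 237 and 282. The board's tan/blue boundary runs from (267.3,85) to (265.3,190). I'll compare that with my edge line.

Run:
```python
from h import *
np.set_printoptions(precision=1,suppress=True)
P=([639.1,187.1,287.4],[-176.5,.3,105.6])
for p in((267.3,85),(266.3,137),(265.3,190),(260.5,85)):
    X=wpix(p,157,*P);d=X-TM;print(X,"h",d@HB,"along",d@[-.259,.966,0])
R=Rot.from_euler("xyz",P[1],degrees=True).as_matrix()
print("jaw pads", [ (wpix(p,287.4+14-106,*P)-TM)@HB for p in((237,180),(281.7,180))])
```

```text
[614.8 278.6 157. ] h -1.4898445259203565 along 99.05576340763223
[627.3 231.6 157. ] h -1.410108590014856 along 50.48567697344916
[641.6 178.1 157. ] h -1.3394793949120563 along -4.946085712998047
[608.6 276.9 157. ] h 4.952485607277854 along 99.02578488890933
jaw pads [np.float64(23.25578696095525), np.float64(-17.065634544066167)]
```

Call:
{"fn": "drive_tool", "kwargs": {
  "grip": [-1, -1, -1, -1, -1],
  "slide": [
    [-0.3, 1.0, 0],
    [0, 0, 1.5],
    [0, 0, 1.5],
    [0, 0, 0.8],
    [0, 0, 0]
  ],
  "yaw": [0, 0, 0, 0, 0]
}}

```text
t: 13.8
ee_pos: [650.6, 187.0, 250.6]
ee_rot: [-176.9, 0.3, 105.5]
wrist_force: [0.2, 0.9, -1.2]
width: 0.275
```

```bash
python3 -c "
from h import *
rep()"
```

```text
t 13.8 tcp [650.6 187.  250.6] rot [-176.9    0.3  105.5] F [ 0.2  0.9 -1.2] w 0.275 toolz [-0.051 -0.019 -0.999]
pivot rel top_mid: h -10.0 along(x tool) 1.1 v 49.7
```

Call:
{"fn": "drive_tool", "kwargs": {
  "grip": [-1, -1, -1, -1],
  "slide": [
    [0, -0.35, 0.8],
    [0, 0, 0.8],
    [0, 0, 0.5],
    [0, 0, 0]
  ],
  "yaw": [0, 0, 0, 0]
}}

```text
t: 14.3
ee_pos: [646.4, 186.0, 229.3]
ee_rot: [-177.0, 0.3, 105.5]
wrist_force: [1.3, 0.4, -1.8]
width: 0.275
```

Run:
```python
from h import *
rep()
w=env.get_image("wrist")[:,:,::-1];S=env.get_image("side")[:,:,::-1]
cv2.imwrite("pics/G.png",np.hstack([crop(w,200,100,120,140,4),crop(S,215,85,80,140,4)]))
```

```text
t 14.3 tcp [646.4 186.  229.3] rot [-177.     0.3  105.5] F [ 1.3  0.4 -1.8] w 0.275 toolz [-0.049 -0.018 -0.999]
pivot rel top_mid: h -5.7 along(x tool) 1.2 v 28.3
```

View pics/G.png

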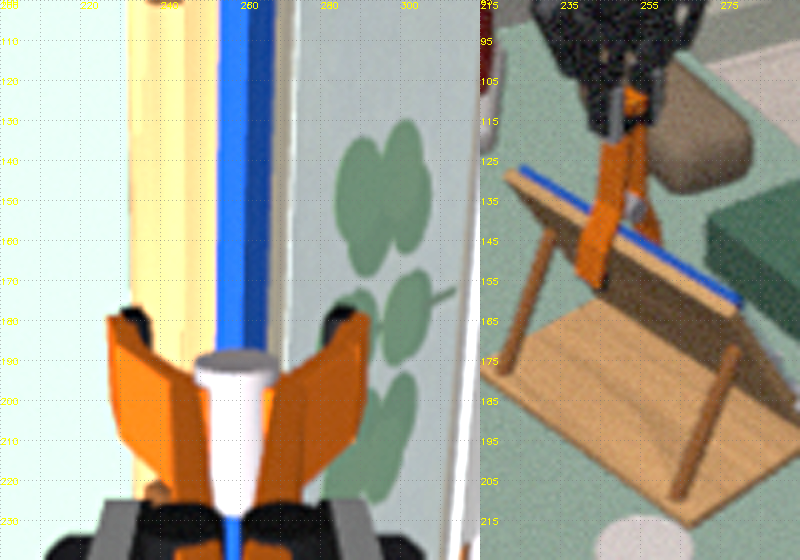

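The jaws straddle the edge, with the robot-side jaw behind the board and the other in front of the sheet, and no contact force. I'll release gradually, following the clamp as it swings onto the 30° lean.

Call:
{"fn": "drive_tool", "kwargs": {
  "grip": [-0.35, -0.2, -0.05, 0.1, 0.25, 0.4],
  "slide": [
    [0, 0, 0.1],
    [0, -0.2, 0.1],
    [0, -0.5, 0.1],
    [0, -0.5, 0.1],
    [0, -0.6, 0.1],
    [0, -0.6, 0.1]
  ],
  "yaw": [0, 0, 0, 0, 0, 0]
}}

```text
t: 15.15
ee_pos: [620.5, 179.2, 224.8]
ee_rot: [-176.9, 0.3, 105.5]
wrist_force: [-0.7, -0.7, 0.6]
width: 0.7
```

Run:
```python
from h import *
rep()
w=env.get_image("wrist")[:,:,::-1];S=env.get_image("side")[:,:,::-1]
cv2.imwrite("pics/H.png",np.hstack([crop(w,200,110,120,140,4),crop(S,215,85,80,140,4)]))
```

```text
t 15.15 tcp [620.5 179.2 224.8] rot [-176.9    0.3  105.5] F [-0.7 -0.7  0.6] w 0.7 toolz [-0.05  -0.019 -0.999]
pivot rel top_mid: h 21.0 along(x tool) 1.4 v 23.9
```

View pics/H.png

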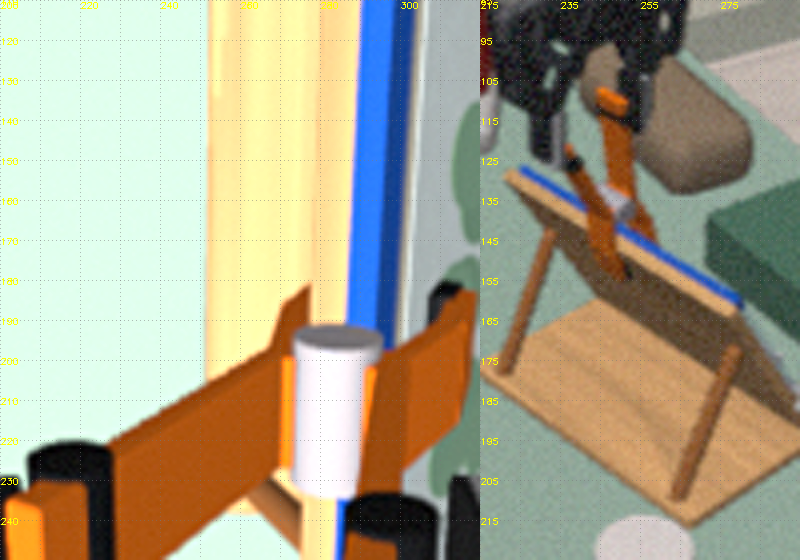

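The clamp is on the edge and tilted with the board, pin just above the blue strip. I'll open fully and rise.

Call:
{"fn": "drive_tool", "kwargs": {
  "grip": [1, 1, 1, 1, 1, 1, 1, 1],
  "slide": [
    [0, 0, 0],
    [0, 0.2, 0],
    [0, 0.2, 0],
    [0, 0, -1],
    [0, 0, -2],
    [0, 0, -3],
    [0, 0, -4],
    [0, 0, -4]
  ],
  "yaw": [0, 0, 0, 0, 0, 0, 0, 0]
}}

```text
t: 16.25
ee_pos: [632.6, 183.1, 372.3]
ee_rot: [-177.1, 0.2, 105.5]
wrist_force: [0.0, -0.3, -0.6]
width: 0.996
```

Run:
```python
from h import *
rep()
w=env.get_image("wrist")[:,:,::-1];S=env.get_image("side")[:,:,::-1];T=env.get_image("top")[:,:,::-1]
cv2.imwrite("pics/S9.png",S)
cv2.imwrite("pics/I.png",np.hstack([crop(w,205,100,110,140,4),crop(S,215,75,85,140,4)]))
```

```text
t 16.25 tcp [632.6 183.1 372.3] rot [-177.1    0.2  105.5] F [ 0.  -0.3 -0.6] w 0.996 toolz [-0.049 -0.017 -0.999]
pivot rel top_mid: h 8.3 along(x tool) 2.0 v 171.4
```

View pics/I.png

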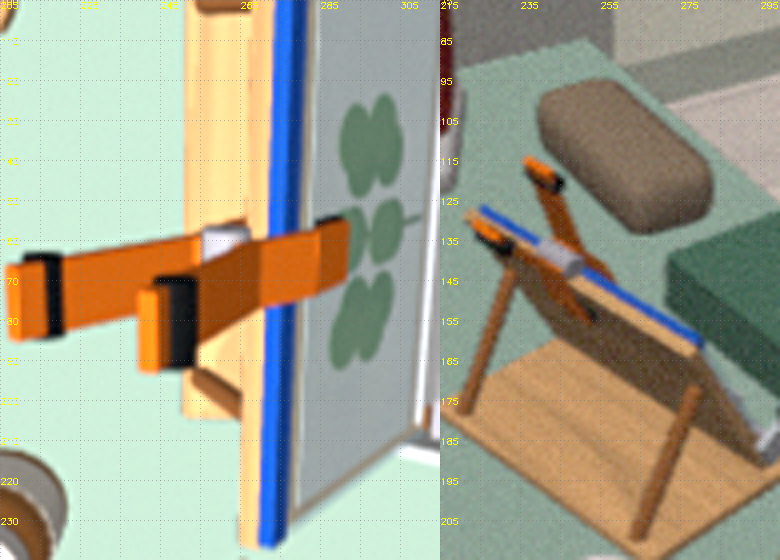

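```bash
cat >> h.py <<'E'
def wP(pos,rot):
    c=env.get_calibration("wrist");R=Rot.from_euler("xyz",rot,degrees=True).as_matrix()
    W=np.eye(4);W[:3,:3]=R;W[:3,3]=pos;W=W@np.array(c["T_tool_cam"]);return np.array(c["intrinsics"])@np.linalg.inv(W)[:3]
def tri2(Pa,pa,Pb,pb):
    X=cv2.triangulatePoints(Pa,Pb,np.float64(pa),np.float64(pb))[:,0];X=X[:3]/X[3]
    e=[ (P@np.append(X,1))[:2]/(P@np.append(X,1))[2]-p for P,p in((Pa,pa),(Pb,pb))]
    return X,np.round(np.ravel(e),1)
def bf(X):
    d=np.array(X)-TM;h=d@HB+1;v=d[2];return np.round([h*.866-v*.5,d@[.259,-.966,0],h*.5+v*.866],1) # board frame x,y,z
E
python3 - <<'E'
from h import *
np.set_printoptions(precision=1,suppress=True)
W=wP([632.6,183.1,372.3],[-177.1,.2,105.5]);S=proj("side")
for n,w,s in(("front pad",(249,180.5),(242,120.3)),("front tip",(242.5,182),(238,116)),("rear pad",(215.5,173.5),(230.5,134.5)),("rear tip",(209,175),(227,131.5)),("pin",(261,165),(242,139)),
  ("front jaw end",(291,163.5),(258,145)),("rear jaw end in side",(0,0),(0,0))):
    if w[0]: X,e=tri2(W,w,S,s);print(n,X,e,"board",bf(X))
print("rear jaw pad, side px at board x=12",)
# predicted pixels for an aligned clamp, pivot at board z=20, x=1.5
def pt(x,y,z): 
    h=x*.866+z*.5-1;v=-x*.5+z*.866;return TM+HB*h+np.array([.259,-.966,0])*y+[0,0,v]
for n,b in(("piv",(1.5,0,22)),("gripF",(-22,0,80)),("gripR",(25,0,80))):
    X=pt(*b);p=S@np.append(X,1);q=W@np.append(X,1);print(n,X,"side",p[:2]/p[2],"wrist",q[:2]/q[2])
E
```

```text
front pad [618.  176.9 233.3] [ 0.9  0.7 -0.2  0. ] board [-18.5  -0.1  77.5]
front tip [609.8 178.3 246.7] [-1.  -0.8  0.2 -0. ] board [-18.6  -3.5  92.8]
rear pad [580.4 166.8 211.4] [ 2.7  2.2 -0.8  0. ] board [26.2  0.  78. ]
rear tip [573.1 167.  221.8] [ 1.2  1.  -0.3  0. ] board [27.  -2.1 90.5]
pin [623.4 186.  173.9] [-1.6 -1.3  0.5 -0.1] board [ 4.7 -7.5 22.3]
front jaw end [668.9 190.2 137.9] [ 1.3  1.1 -0.4  0.1] board [-16.3   0.3 -31.4]
rear jaw pad, side px at board x=12
piv [628.1 179.6 175.3] side [245.4 139.3] wrist [261.5 169.6]
gripF [619.7 177.3 237.3] side [242.3 118.6] wrist [251.2 182.3]
gripR [580.4 166.8 213.8] side [229.7 133.7] wrist [217.8 176.2]
```

The triangulated clamp sits in line with the board: handle pads at board z≈78 and y≈0, so the pin is at about +20 and the jaw pads about 28 mm below the edge. The blue strip's end is where it was after pressing. Handing in.

```bash
python3 -c "
from h import *
rep();env.job_done()"
```

```text
t 16.4 tcp [633.5 184.  373.5] rot [-177.3    0.2  105.5] F [-0.3  0.5 -0.2] w 1.002 toolz [-0.044 -0.015 -0.999]
pivot rel top_mid: h 6.9 along(x tool) 2.7 v 172.6
the job is handed in; nothing more can be done
```

The sheet is pressed home, the orange rack clamp is clipped over the middle of the board's top edge, and I handed the job in at 16.4 s. `env.job_done()` gives no verdict, so the checks below are my own measurements.

- **Sheet:** I pressed it down the slope with shut fingers until it stopped at about 27 N, at TCP z 162, the height I had predicted for flush. The first press was about 12 mm off the middle, so I lifted and re-centred before finishing. The pictures afterwards show the blue strip level with the board top, and its end stayed in place within about a pixel after clamping.
- **Clamp:** I squeezed the middle-sized orange clamp off the rack, lowered it over the edge and let it swing onto the board's lean as I released it. It sits aligned with the board and within a few millimetres of the middle. I put the pin about 20 mm above the edge, which places the jaw pads about 28 mm below it. The handle pads came out about 57 mm apart over their outsides, which fits a clamp shut on 15 mm.
- **Disagreements:** Positions from different cameras differed by up to about 5 mm. The pin's sideways reading was 7.5 mm off because it was partly hidden, still within the 30 mm limit. The tool also drifted about 3° out of vertical, which did no harm.
- **Not measured:** I did not measure the loose bystanders at the end, but the arm went nowhere near them except passing high above, and wrist force never rose outside the press. I had used all 12 picture views by then, so the last clamp check was triangulated from pixels read off the final picture. The rear jaw was not triangulated, only seen behind the board.

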